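Mount the fired pot on its plinth

ROBOT

A 7-joint arm with a two-finger parallel gripper is mounted at the origin on the work surface. World frame = base frame: x ahead of the robot, y to its left, z up, the work surface at z = 0. Lengths are in m, angles in rad, forces in N, time in s.
With the tool pointing down it reaches from about 0.4 to 0.85 m from the base axis. Payload 4.5 kg.
Tool frame: the origin (TCP) lies midway between the tips of the shut fingers; the grasp point (between the pads) lies 19 mm behind it; z points along the fingers, y is the line along which they close (so a half turn about z gives the same grasp; the last joint's range is limited). The gripper opens to 88 mm and grips with 3 to 60 N. Pads are 18 mm wide; open, the fingers measure 123 mm over their backs; the gripper's body (75 mm by 187 mm) begins 45 mm behind the grasp point.
Start: joints at [1.209, 0.689, -0.195, 1.565, 0.157, 0.902, -0.215], TCP at [0.241, -0.577, 0.239] pointing down, gripper open.
Joint ranges: [-3.01, 3.01], [-0.46, 2.08], [-1.47, 1.51], [0.13, 2.56], [-1, 4.14], [0.04, 2.09], [-2.66, 2.66]. Speed limits (rad/s): [2.57, 2.57, 3.14, 3.14, 3.14, 3.14, 3.14].

INTERFACE

Orientations are given as a unit quaternion [x, y, z, w].
In Python, from plant import r gives the robot as it stands.
- The arm moves only by the tool carry_out, never from a script. Its argument "plan" is a list of rows, each an object with "rot": the turn, a rotation vector about the tool's x, y, z in rad, a list of three; "xyz": the shift along the tool's x, y, z in m, a list of three; "grip": the closure in counts, from 0 (fully open) to 255 (shut). In form: [{"rot": [wx, wy, wz], "xyz": [dx, dy, dz], "grip": grip}, ...]. A call has 1 to 8 rows; each row is the pose to reach, as a shift and turn from the pose commanded when the call began, along the tool's axes at that moment; what a row does not reach only later rows make up. A row lasts 1/12 s, in which the tool goes at most 41.7 mm and 7.16 degrees, less where a joint would pass 70% of its speed; a pose out of reach is approached as far as the arm can. A call with a gripper value outside its range is refused whole. The fingers move at their own pace and stop on an object; "squeeze" is the grip in N (left out, the last holds). Time passes only in rows, so rows that repeat a pose let the fingers close. It gives the time, the measured TCP pose, the force, the opening and the grip force at its end, in the units of the state.
- r.get_state(): the state, without advancing time (a new reading comes with each control period).
- r.snapshot(name): name is "side" or "top"; returns the picture (420x560x3 uint8, red, green, blue); there is no depth.
- r.camera_params(name): a dict with "fx", "fy", "cx", "cy" (pixels), "position" and "attitude" of the camera in the world. Camera axes: x right, y down, z forward; pixel columns grow to the right and rows downward; lengths in m; the calibration is good to about 2 mm. A picture is of the moment at which its call begins. camera_params takes no time and is no camera call.
- r.finish_job(): hands the job in; it is judged then, once.
The state is a dict: "clock": time; "q": joint angles; "qd": joint speeds; "joint_torque": joint torques, N m; "tool_pos": TCP position; "eef_rot": TCP orientation; "contact_force": force on the tool from outside, world axes, zero at the start; "moment": the same for the moment, N m; "opening": opening from 0.0 (shut) to 1.0 (fully open); "finger_force": force on a finger pad.
Only numpy, scipy, OpenCV 4.12 (cv2) and the standard library are available. Lean on these libraries where they do the work, as an engineer would, in place of code of your own. Each camera call takes 0.05 s, during which the arm holds its last target. There are 200 camera calls.

TASK

Mount the crowned clay pot on the square plinth: lift it out of the drying rack, lean it by some 15 degrees so that the lower edge of its steel pin catches in the mouth of the plinth's bore, then straighten it and let it down, never dropping it, until its base sits flat on the plinth. Leave it standing there, and leave the owl in the rack undisturbed.

Things in the scene. Friction and masses are not known exactly. Their poses are not given: they have to be found in the camera images.
- pot: The crowned pot: fired grey-brown clay, 0.25 to 0.5 kg, round about its z axis (up), 88 mm high: foot 68 mm across, belly, straight neck, leafy crown; a steel pin under it. Origin: centre of the underside of the base, where the pin comes out. Starts upright in either of the rack's two holes, base resting on the rack's top. Which way its face looks does not matter.
- pot_neck (a point): On the pot's axis, 62 mm above its base: where to grip. The neck is a plain cylinder 40 mm across from 40 to 76 mm above the base; above it, to 88 mm, a crown of small pointed leaves no wider than the neck. The belly below 40 mm is wider than the neck.
- pin_tip (a point): Centre of the lower end of the pot's steel pin. The pin is 18 mm in diameter and sticks out 36 mm from the middle of the base, along the pot's axis; its end has a 1.5 mm chamfer.
- owl: A second clay piece, an owl 97 mm high and 62 mm across with a thinner pin, standing in the rack's other hole, 120 mm from the pot. Origin: centre of its base. Leave it alone.
- rack: Drying rack: a wooden block 100 x 240 x 48 mm (x, y, z), fixed to the bench. Two holes 26 mm across and 42 mm deep from its top, at y = +60 and -60 mm. Origin: centre of its underside.
- square_plinth: The square plinth: dark wood, 85 x 85 mm, its top 64 mm above the bench, screwed to the bench through a plywood foot 130 x 130 x 9 mm; it cannot move. Origin: centre of its underside, z up. One bore in the middle of the top.
- square_bore (a point): Centre of the mouth of the square plinth's bore, level with the plinth's top. The bore is vertical, 19.5 mm in diameter and 44 mm deep, with a 1.5 mm chamfer at the mouth.
- round_plinth: The other plinth, round, 80 mm across and 64 mm high on a similar foot, fixed, for the owl: its bore, 13.5 mm, is too small for the pot's pin. Origin: centre of its underside.
Not all that is in view belongs to the job. Leave any yellow look-alike of the square_plinth alone.

How it is judged:
By the outcome, as a careful person would: the job done as asked, in the order asked, and still so for the second after the job is handed in, with the robot touching nothing.
It also fails if it takes over 54 s, if anything falls off the work surface, if the arm or the gripper's body presses on something with over 40 N, if the wrist force passes 120 N, or if a joint passes its speed limit or range.

## Working session

There is one attempt and no reset: what is moved stays moved. The work goes in short steps, Python scripts to look and compute and a tool call to move; the robot and the scene stay as the last step left them, time stands still between calls to the robot, and variables do not carry over. Pictures are saved under pics/ and viewed, at most 10 in all, crops included, and the job is handed in when it is done.

Besides the shell and the picture viewer there is one more tool, called after "Request:" by a JSON object that holds its "fn" and its "kwargs", one argument or row to a line. carry_out: Moves the arm, as the interface text tells. Its arguments: {"type":"object","properties":{"plan":{"type":"array"},"squeeze":{"type":"number"}},"required":["plan"]}

```bash
ls; mkdir -p pics; python3 - <<'E'
from plant import r
import cv2
for n in("side","top"):
    cv2.imwrite(f"pics/{n}0.png",r.snapshot(n)[:,:,::-1]); print(r.camera_params(n))
print(r.get_state())
E
```

```text
pics
{'fx': 484.11718299557674, 'fy': 484.11718299557674, 'cx': 284.5130958225945, 'cy': 210.19024267798451, 'position': array([0.16248647, 1.023637  , 1.23854857]), 'attitude': array([-0.10624496,  0.91896165, -0.37687902,  0.04673003])}
{'fx': 535.859433004205, 'fy': 535.859433004205, 'cx': 289.57261360256445, 'cy': 216.83392420939515, 'position': array([ 0.3268898 , -0.04200079,  1.41275803]), 'attitude': array([ 0.70845562, -0.70511747,  0.02652582, -0.01401289])}
{'clock': 0.1, 'q': array([ 1.20883587,  0.68987072, -0.19453522,  1.56622836,  0.15733238,
        0.90247816, -0.21510919]), 'qd': array([ 0.00028211, -0.00386433,  0.00019368, -0.00477983, -0.00039191,
       -0.00146078, -0.00023869]), 'joint_torque': array([-3.34018689e-03, -5.28504145e+01, -1.27165888e+00, -1.53837615e+01,
       -5.26222587e-02,  2.02019452e-03,  5.22093114e-05]), 'tool_pos': array([ 0.24069233, -0.57619673,  0.23801207]), 'eef_rot': array([ 9.80475620e-01,  1.96639079e-01, -2.20103154e-04, -7.63771837e-04]), 'contact_force': array([-0.57932615, -0.22082041,  0.58101434]), 'moment': array([0.01194964, 0.03021233, 0.00211833]), 'finger_force': 0.0, 'opening': 1.0020146071684162}
```

View pics/side0.png

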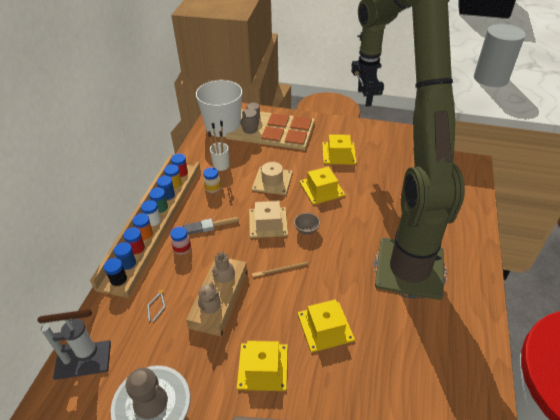

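View pics/top0.png

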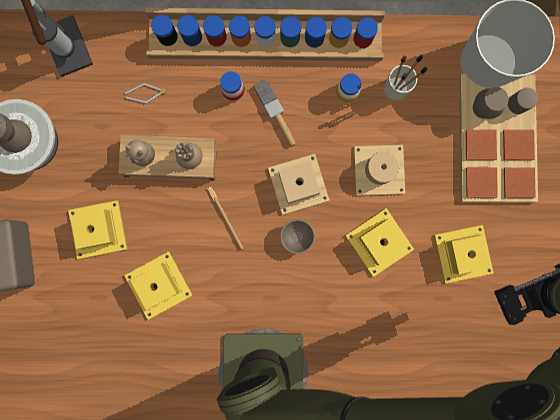

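Candidates in the top view:
- **Pot:** leafy-topped piece at (187,153). The eared piece at (139,152) is probably the owl. There are also clay pieces at (490,100), (522,100) and (12,135), none of them in the rack.
- **Plinth:** plain wood square at (299,182), round one at (383,165), and yellow decoys at (97,229), (158,286), (380,242) and (464,254).

I'll check the pot and square plinth in one crop.

```bash
cat > h.py <<'E'
import numpy as np, cv2
from plant import r
from scipy.spatial.transform import Rotation as R
def ray(n,u,v):
    c=r.camera_params(n); d=R.from_quat(c["attitude"]).apply([(u-c["cx"])/c["fx"],(v-c["cy"])/c["fy"],1]); return c["position"],d
def onz(n,u,v,z):
    p,d=ray(n,u,v); return p+d*(z-p[2])/d[2]
def proj(n,P):
    c=r.camera_params(n); q=R.from_quat(c["attitude"]).inv().apply(np.asarray(P)-c["position"]); return np.array([c["fx"]*q[0]/q[2]+c["cx"],c["fy"]*q[1]/q[2]+c["cy"]])
def tri(u1,u2):
    (p,d),(q,e)=ray("top",*u1),ray("side",*u2); d=d/np.linalg.norm(d); e=e/np.linalg.norm(e)
    s=np.linalg.lstsq(np.c_[d,-e],q-p,rcond=None)[0]; a,b=p+s[0]*d,q+s[1]*e; return (a+b)/2,np.linalg.norm(a-b)
E
python3 - <<'E'
import cv2,numpy as np
t=cv2.imread("pics/top0.png");s=cv2.imread("pics/side0.png")
f=lambda a,x,y,w,h,k:cv2.resize(a[y:y+h,x:x+w],None,fx=k,fy=k,interpolation=cv2.INTER_CUBIC)
A=f(t,115,125,100,75,4);B=f(t,260,145,100,75,4);C=f(s,185,245,100,75,4);D=f(s,235,190,100,75,4)
cv2.imwrite("pics/c1.png",np.vstack([np.hstack([A,B]),np.hstack([C,D])]))
E
```

```text
(no output)
```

View pics/c1.png

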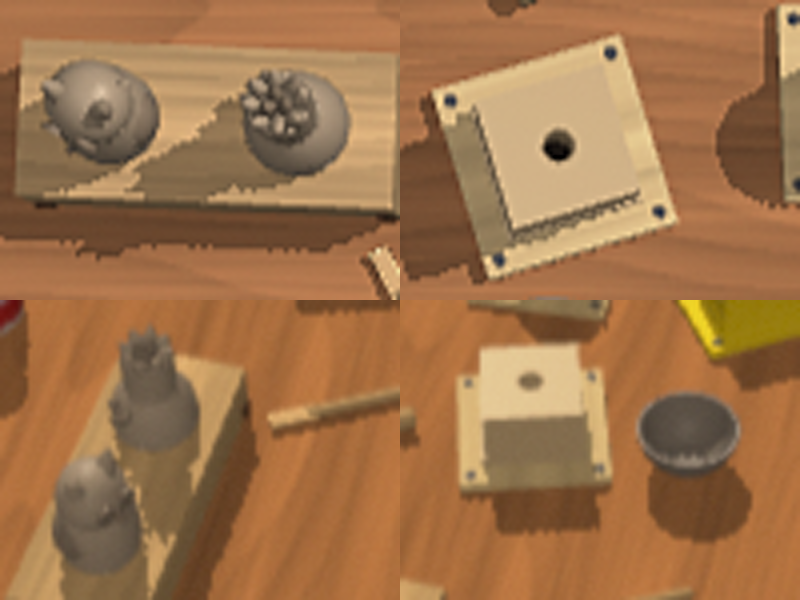

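The crop confirms it: the leafy-crowned pot is at top (184.5,151) and side (222,257), and the eared piece is the owl. The plain wood square plinth has its bore at top (299.5,181.5) and side (267.8,210).

```bash
python3 - <<'E'
from h import *
np.set_printoptions(precision=4,suppress=True)
print("crown",onz("top",184.5,150.8,.134),onz("side",222,257,.134),tri((184.5,150.8),(222,257)))
print("bore",onz("top",299.5,181.5,.064),onz("side",267.8,210,.064),tri((299.5,181.5),(267.8,210)))
cr=lambda x,y,x0,y0:(x0+x/4,y0+y/4)
print("rack TL,TR,BL,BR",*[onz("top",*cr(x,y,115,125),.048) for x,y in((22,40),(400,52),(16,196),(398,212))])
print("belly",onz("top",*cr(297,122,115,125),.07), "owl belly",onz("top",*cr(108,112,115,125),.07))
s=r.get_state();print(s["tool_pos"],R.from_quat(s["eef_rot"]).as_matrix())
E
```

```text
crown [0.5577 0.1883 0.134 ] [0.5542 0.1926 0.134 ] (array([0.5573, 0.1889, 0.1291]), np.float64(0.0026662736568828596))
bore [ 0.4941 -0.0905  0.064 ] [ 0.4922 -0.0914  0.064 ] (array([ 0.493 , -0.0906,  0.0648]), np.float64(0.0020117235250173065))
rack TL,TR,BL,BR [0.6128 0.3677 0.048 ] [0.607  0.1263 0.048 ] [0.5124 0.3693 0.048 ] [0.5037 0.1263 0.048 ]
belly [0.5574 0.1877 0.07  ] owl belly [0.5629 0.3063 0.07  ]
[ 0.2407 -0.5762  0.238 ] [[ 0.9227  0.3856 -0.0007]
 [ 0.3856 -0.9227  0.0014]
 [-0.0001 -0.0016 -1.    ]]
```

```bash
cat >> h.py <<'E'
np.set_printoptions(precision=4,suppress=True)
B=np.array([[0,1,0],[1,0,0],[0,0,-1.]]) # tool x=+Y, y=+X, z down
def rel(P,M=B,P0=None,M0=None):
    s=r.get_state(); P0=s["tool_pos"] if P0 is None else np.array(P0); M0=R.from_quat(s["eef_rot"]).as_matrix() if M0 is None else M0
    print("rot",R.from_matrix(M0.T@M).as_rotvec(),"xyz",M0.T@(np.array(P)-P0))
def st():
    s=r.get_state(); print(s["clock"],s["tool_pos"],"err_rot",R.from_matrix(B.T@R.from_quat(s["eef_rot"]).as_matrix()).as_rotvec(),"F",s["contact_force"],"M",s["moment"],"op",s["opening"],s["finger_force"])
E
python3 - <<'E'
from h import *
rel([.46,-.31,.30]); rel([.557,.189,.24])
E
```

```text
rot [-0.0015 -0.0008 -1.1749] xyz [ 0.305  -0.1611 -0.0618]
rot [-0.0015 -0.0008 -1.1749] xyz [ 0.5869 -0.5841 -0.0011]
```

Request:
{"fn": "carry_out", "kwargs": {
  "plan": [
    {"rot": [0, 0, -0.12], "xyz": [0.037, -0.02, -0.008], "grip": 0},
    {"rot": [0, 0, -0.24], "xyz": [0.074, -0.04, -0.016], "grip": 0},
    {"rot": [0, 0, -0.36], "xyz": [0.11, -0.06, -0.024], "grip": 0},
    {"rot": [0, 0, -0.48], "xyz": [0.147, -0.08, -0.032], "grip": 0},
    {"rot": [0, 0, -0.6], "xyz": [0.184, -0.1, -0.04], "grip": 0},
    {"rot": [0, 0, -0.72], "xyz": [0.22, -0.12, -0.048], "grip": 0},
    {"rot": [0, 0, -0.84], "xyz": [0.257, -0.14, -0.055], "grip": 0},
    {"rot": [0, 0, -0.96], "xyz": [0.294, -0.16, -0.062], "grip": 0}
  ]
}}

```text
clock: 0.77
tool_pos: [0.4468, -0.3195, 0.2998]
eef_rot: [0.777, 0.629, -0.0, -0.0]
contact_force: [0.6, -0.1, 0.2]
opening: 0.994
finger_force: 0.0
```

```bash
python3 - <<'E'
from h import *
st(); rel([.557,.189,.24]); print(r.get_state()["q"])
E
```

```text
0.7667 [ 0.4468 -0.3195  0.2998] err_rot [ 0.0005 -0.0002  0.2093] F [ 0.6124 -0.116   0.2371] M [-0.0891 -0.11   -0.0202] op 0.9939561374225035 0.0
rot [-0.0005  0.0002 -0.2093] xyz [0.5203 0.0022 0.0597]
[ 0.8326  0.5438 -0.4827  1.7073  0.2971  0.9642  0.0289]
```

Request:
{"fn": "carry_out", "kwargs": {
  "plan": [
    {"rot": [0, 0, -0.1], "xyz": [0.04, 0, 0], "grip": 0},
    {"rot": [0, 0, -0.2], "xyz": [0.08, 0, 0], "grip": 0},
    {"rot": [0, 0, -0.209], "xyz": [0.12, 0, 0], "grip": 0},
    {"rot": [0, 0, -0.209], "xyz": [0.16, 0, 0], "grip": 0},
    {"rot": [0, 0, -0.209], "xyz": [0.2, 0, 0], "grip": 0},
    {"rot": [0, 0, -0.209], "xyz": [0.24, 0, 0], "grip": 0},
    {"rot": [0, 0, -0.209], "xyz": [0.28, 0, 0], "grip": 0},
    {"rot": [0, 0, -0.209], "xyz": [0.32, 0.0, 0], "grip": 0}
  ]
}}

```text
clock: 1.43
tool_pos: [0.5142, -0.0068, 0.2993]
eef_rot: [0.709, 0.705, -0.0, -0.0]
contact_force: [-0.0, -0.4, 0.2]
opening: 0.997
finger_force: 0.0
```

```bash
python3 - <<'E'
from h import *
st(); rel([.557,.189,.24]); print(r.get_state()["q"])
E
```

```text
1.4333 [ 0.5142 -0.0068  0.2993] err_rot [ 0.0006 -0.0004  0.0062] F [-0.0014 -0.4045  0.172 ] M [-0.0661 -0.1526  0.0321] op 0.9973678378601741 0.0
rot [-0.0006  0.0004 -0.0062] xyz [0.1961 0.0416 0.0592]
[ 0.2737  0.5042 -0.5476  1.8035  0.321   0.9239 -0.4209]
```

Request:
{"fn": "carry_out", "kwargs": {
  "plan": [
    {"rot": [0, 0, 0], "xyz": [0.035, 0.008, 0], "grip": 0},
    {"rot": [0, 0, 0], "xyz": [0.07, 0.016, 0.01], "grip": 0},
    {"rot": [0, 0, 0], "xyz": [0.105, 0.024, 0.02], "grip": 0},
    {"rot": [0, 0, 0], "xyz": [0.14, 0.032, 0.04], "grip": 0},
    {"rot": [0, 0, 0], "xyz": [0.17, 0.038, 0.055], "grip": 0},
    {"rot": [0, 0, 0], "xyz": [0.188, 0.04, 0.06], "grip": 0},
    {"rot": [0, 0, 0], "xyz": [0.188, 0.04, 0.06], "grip": 0},
    {"rot": [0, 0, 0], "xyz": [0.188, 0.04, 0.06], "grip": 0}
  ]
}}

```text
clock: 2.1
tool_pos: [0.5549, 0.1799, 0.2388]
eef_rot: [0.708, 0.706, -0.001, -0.0]
contact_force: [-0.6, 0.1, -0.1]
opening: 0.999
finger_force: 0.0
```

```bash
python3 - <<'E'
from h import *
st(); 
a=r.snapshot("side")
x,y=170,190
im=cv2.resize(np.ascontiguousarray(a[y:y+120,x:x+130,::-1]),None,fx=5,fy=5,interpolation=cv2.INTER_CUBIC)
cv2.imwrite("pics/s1.png",im)
p=r.get_state()["tool_pos"]; print("tcp px in crop",(proj("side",p)-[x,y])*5)
rel([.5565,.189,.0925])
E
```

```text
2.1 [0.5549 0.1799 0.2388] err_rot [ 0.0016 -0.0006  0.0037] F [-0.5884  0.1098 -0.0618] M [-0.1212 -0.139   0.0047] op 0.9990353459536897 0.0
tcp px in crop [247.6668 195.8462]
rot [-0.0007  0.0016 -0.0062] xyz [0.011  0.0011 0.1467]
```

View pics/s1.png

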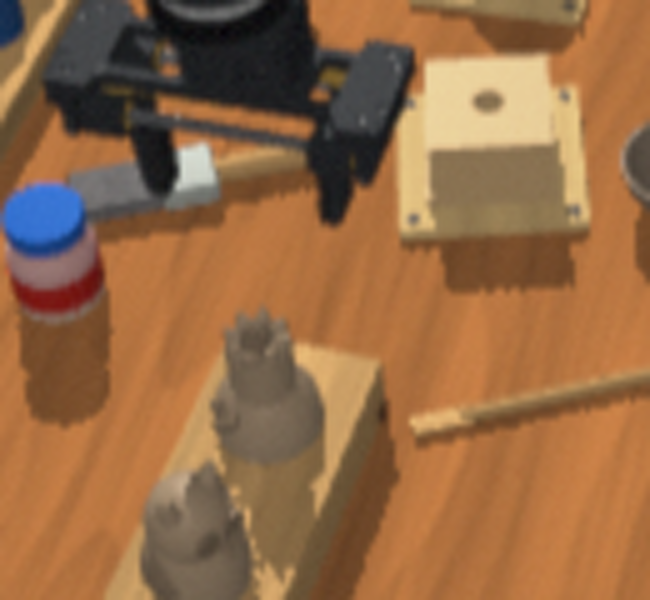

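The gripper sits over the pot: fingertips at crop (160,190) and (333,215), crown at (258,335). Next I descend and close.

Request:
{"fn": "carry_out", "kwargs": {
  "plan": [
    {"rot": [0, 0, -0.004], "xyz": [0.01, 0.001, 0.03], "grip": 0},
    {"rot": [0, 0, -0.004], "xyz": [0.01, 0.001, 0.06], "grip": 0},
    {"rot": [0, 0, -0.004], "xyz": [0.01, 0.001, 0.09], "grip": 0},
    {"rot": [0, 0, -0.004], "xyz": [0.01, 0.001, 0.115], "grip": 0},
    {"rot": [0, 0, -0.004], "xyz": [0.01, 0.001, 0.135], "grip": 0},
    {"rot": [0, 0, -0.004], "xyz": [0.01, 0.001, 0.145], "grip": 0},
    {"rot": [0, 0, -0.004], "xyz": [0.01, 0.001, 0.145], "grip": 0},
    {"rot": [0, 0, -0.004], "xyz": [0.01, 0.001, 0.145], "grip": 0}
  ]
}}

```text
clock: 2.82
tool_pos: [0.5573, 0.1882, 0.0952]
eef_rot: [0.708, 0.706, 0.0, 0.0]
contact_force: [-0.0, -0.5, -0.0]
opening: 1.002
finger_force: 0.0
```

```bash
python3 - <<'E'
from h import *
st(); 
E
```

```text
2.8167 [0.5573 0.1882 0.0952] err_rot [-0.0008 -0.0005  0.0036] F [-0.0468 -0.528  -0.019 ] M [-0.0586 -0.0444 -0.0418] op 1.001559635045516 0.0
```

Request:
{"fn": "carry_out", "kwargs": {
  "plan": [
    {"rot": [0, 0, 0], "xyz": [0, 0, 0.003], "grip": 60},
    {"rot": [0, 0, 0], "xyz": [0, 0, 0.003], "grip": 100},
    {"rot": [0, 0, 0], "xyz": [0, 0, 0.003], "grip": 130},
    {"rot": [0, 0, 0], "xyz": [0, 0, 0.003], "grip": 180},
    {"rot": [0, 0, 0], "xyz": [0, 0, 0.003], "grip": 255},
    {"rot": [0, 0, 0], "xyz": [0, 0, 0.003], "grip": 255},
    {"rot": [0, 0, 0], "xyz": [0, 0, 0.003], "grip": 255},
    {"rot": [0, 0, 0], "xyz": [0, 0, 0.003], "grip": 255}
  ],
  "squeeze": 35
}}

```text
clock: 3.48
tool_pos: [0.5573, 0.1894, 0.0918]
eef_rot: [0.708, 0.706, 0.001, 0.0]
contact_force: [1.9, -0.5, -0.3]
opening: 0.443
finger_force: 35.0
```

```bash
python3 - <<'E'
from h import *
st(); 
E
```

```text
3.4833 [0.5573 0.1894 0.0918] err_rot [-0.0013  0.0004  0.0021] F [ 1.8549 -0.5134 -0.3349] M [-0.0057 -0.3428  0.029 ] op 0.44301790359291665 34.99876515939832
```

Request:
{"fn": "carry_out", "kwargs": {
  "plan": [
    {"rot": [0, 0, 0], "xyz": [0, 0, -0.006], "grip": 255},
    {"rot": [0, 0, 0], "xyz": [0, 0, -0.018], "grip": 255},
    {"rot": [0, 0, 0], "xyz": [0, 0, -0.034], "grip": 255},
    {"rot": [0, 0, 0], "xyz": [0, 0, -0.054], "grip": 255},
    {"rot": [0, 0, 0], "xyz": [0, 0, -0.076], "grip": 255},
    {"rot": [0, 0, 0], "xyz": [0, 0, -0.096], "grip": 255},
    {"rot": [0, 0, 0], "xyz": [0, 0, -0.11], "grip": 255},
    {"rot": [0, 0, 0], "xyz": [0, 0, -0.12], "grip": 255}
  ]
}}

```text
clock: 4.15
tool_pos: [0.5568, 0.1895, 0.2139]
eef_rot: [0.708, 0.706, 0.001, 0.0]
contact_force: [-0.2, 1.0, -2.6]
opening: 0.448
finger_force: 35.0
```

```bash
python3 - <<'E'
from h import *
st(); rel([.493,-.0905,.22])
E
```

```text
4.15 [0.5568 0.1895 0.2139] err_rot [-0.0017  0.0008  0.0019] F [-0.2316  1.0148 -2.6295] M [-0.0471 -0.1358 -0.037 ] op 0.4481754903619323 34.998889937996864
rot [ 0.0017 -0.0008 -0.0019] xyz [-0.2801 -0.0632 -0.0064]
```

Request:
{"fn": "carry_out", "kwargs": {
  "plan": [
    {"rot": [0, 0, 0], "xyz": [-0.02, -0.004, -0.003], "grip": 255},
    {"rot": [0, 0, 0], "xyz": [-0.055, -0.012, -0.006], "grip": 255},
    {"rot": [0, 0, 0], "xyz": [-0.095, -0.021, -0.006], "grip": 255},
    {"rot": [0, 0, 0], "xyz": [-0.135, -0.03, -0.006], "grip": 255},
    {"rot": [0, 0, 0], "xyz": [-0.175, -0.039, -0.006], "grip": 255},
    {"rot": [0, 0, 0], "xyz": [-0.215, -0.048, -0.006], "grip": 255},
    {"rot": [0, 0, 0], "xyz": [-0.25, -0.057, -0.006], "grip": 255},
    {"rot": [0, 0, 0], "xyz": [-0.275, -0.063, -0.006], "grip": 255}
  ]
}}

```text
clock: 4.82
tool_pos: [0.4908, -0.09, 0.2175]
eef_rot: [0.709, 0.705, -0.002, -0.0]
contact_force: [0.8, 0.0, -3.6]
opening: 0.444
finger_force: 35.0
```

Request:
{"fn": "carry_out", "kwargs": {
  "plan": [
    {"rot": [0, 0, 0], "xyz": [-0.005, 0, 0.01], "grip": 255},
    {"rot": [0, 0, 0], "xyz": [-0.005, 0, 0.02], "grip": 255},
    {"rot": [0, 0, 0], "xyz": [-0.005, 0, 0.03], "grip": 255},
    {"rot": [0, 0, 0], "xyz": [-0.005, 0, 0.04], "grip": 255},
    {"rot": [0, 0, 0], "xyz": [-0.005, 0, 0.045], "grip": 255},
    {"rot": [0, 0, 0], "xyz": [-0.005, 0, 0.045], "grip": 255},
    {"rot": [0, 0, 0], "xyz": [-0.005, 0, 0.045], "grip": 255},
    {"rot": [0, 0, 0], "xyz": [-0.005, 0, 0.045], "grip": 255}
  ]
}}

```text
clock: 5.48
tool_pos: [0.4935, -0.0899, 0.1727]
eef_rot: [0.707, 0.707, 0.0, 0.0]
contact_force: [0.8, 0.5, -2.7]
opening: 0.451
finger_force: 35.0
```

```bash
python3 - <<'E'
from h import *
st(); 
a=r.snapshot("side")
x,y=225,150
im=cv2.resize(np.ascontiguousarray(a[y:y+90,x:x+100,::-1]),None,fx=6,fy=6,interpolation=cv2.INTER_CUBIC)
cv2.imwrite("pics/s2.png",im)
p=r.get_state()["tool_pos"]
for n,q in(("tip",p-[0,0,.08]),("base",p-[0,0,.044]),("bore",[.493,-.0905,.064])): print(n,(proj("side",q)-[x,y])*6)
E
```

```text
5.4833 [ 0.4935 -0.0899  0.1727] err_rot [-0.0006  0.0002  0.0008] F [ 0.7698  0.4767 -2.6523] M [-0.0063 -0.1101 -0.0102] op 0.4506280733841239 34.99892229214311
tip [252.3478 325.0273]
base [250.2981 278.6727]
bore [255.0688 360.8955]
```

View pics/s2.png

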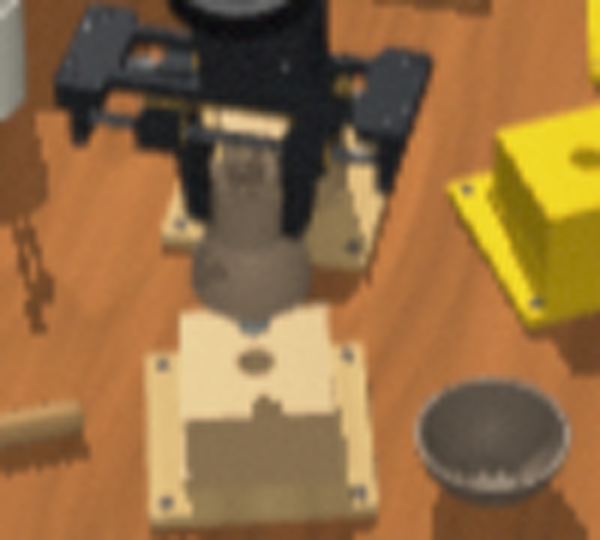

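The bore is at crop (256,361), as predicted. The bluish pin end shows at about (255,325) just above the plinth's far edge, pot upright. I'll measure the pin and bore more finely.

```bash
python3 - <<'E'
from h import *
a=r.snapshot("side").astype(int); b=a[:,:,0]-a[:,:,2]
print("R-B"); print("cols",range(261,275))
for y in range(197,216): print(y,b[y,261:275],a[y,261:275].sum(1) if 0 else a[y,261:275,0])
p=r.get_state()["tool_pos"]; t=np.linspace(0,2*np.pi,60)
for z,rr in((.080,.0075),(.0785,.009)):
    c=np.array([proj("side",p+[rr*np.cos(k),rr*np.sin(k),-z]) for k in t]); print("pin pred",c.min(0),c.max(0))
c=np.array([proj("side",[.493+.0105*np.cos(k),-.0905+.0105*np.sin(k),.064]) for k in t]); print("bore pred",c.min(0),c.max(0))
E
```

```text
R-B
cols range(261, 275)
197 [34 35 36 36 37 36 38 36 36 35 35 34 34 32] [113 115 118 120 121 123 121 119 120 116 116 113 108 104]
198 [35 36 36 37 35 36 37 36 34 36 35 34 32 32] [114 117 119 121 121 121 121 119 117 116 116 112 107 106]
199 [33 34 35 35 36 37 36 37 37 34 34 33 34 33] [113 113 117 115 118 119 118 118 118 115 112 111 107 104]
200 [34 35 35 34 35 36 35 35 34 33 33 34 34 42] [110 114 117 114 117 119 118 116 115 112 112 112 114 125]
201 [41 36 35 35 34 35 34 33 34 35 35 46 59 66] [129 117 114 115 115 116 114 112 112 115 119 139 165 185]
202 [65 53 47 39 31 30 32 30 32 46 60 70 78 79] [184 158 141 125 112 111 112 112 114 140 169 196 225 229]
203 [78 76 68 48 22 17 20 17 23 67 78 79 78 79] [229 216 195 153 117 109 111 110 121 192 226 229 231 232]
204 [78 79 78 62 22  9  8 13 34 78 80 79 80 78] [234 232 228 195 133 117 116 118 146 224 232 231 231 231]
205 [80 78 79 77 56 36 36 47 63 78 80 80 78 80] [233 233 233 226 186 158 159 173 198 230 233 232 231 231]
206 [78 77 78 79 78 75 74 77 78 79 80 79 79 80] [233 233 233 233 228 218 217 226 230 232 231 231 231 230]
207 [78 78 79 8
[... 386 characters left out ...]
5 176 228 231 231 232]
211 [78 79 79 81 64 59 57 60 62 78 80 79 79 79] [233 233 231 217 166 146 140 147 159 208 230 231 232 232]
212 [77 78 79 80 81 73 69 72 78 81 78 79 80 79] [233 233 233 230 218 193 184 190 207 228 231 231 232 231]
213 [79 79 77 79 79 80 80 79 80 80 80 78 79 80] [234 233 233 233 233 230 229 228 230 231 232 231 231 231]
214 [80 78 78 80 79 79 77 79 80 80 80 80 79 80] [234 232 232 232 232 232 232 230 230 231 232 231 232 231]
215 [76 80 79 79 79 79 78 81 79 81 80 79 79 82] [233 233 233 233 232 233 230 216 215 228 229 230 231 231]
pin pred [264.8623 202.56  ] [269.3135 205.6882]
pin pred [264.4017 201.9324] [269.7466 205.6863]
bore pred [264.436  207.9705] [270.5898 212.3492]
```

```bash
python3 - <<'E'
from h import *
p=r.get_state()["tool_pos"]
b=onz("side",267.1,209.87,.064); t=onz("side",266.87,203.6,p[2]-.08)
print("bore",b,"tip",t,"tip-tcp",t-p,"TCP target xy for upright",p[:2]+(b-t)[:2])
E
```

```text
bore [ 0.4947 -0.0915  0.064 ] tip [ 0.4949 -0.0926  0.0929] tip-tcp [ 0.0013 -0.0022 -0.08  ] TCP target xy for upright [ 0.4934 -0.0892]
```

Pin tip and bore agree to about 1 mm. I'll lean the pot 15° above the mouth, keeping the pin over the bore.

Request:
{"fn": "carry_out", "kwargs": {
  "plan": [
    {"rot": [0.045, 0, 0], "xyz": [0.001, 0.0035, 0.002], "grip": 255},
    {"rot": [0.09, 0, 0], "xyz": [0.001, 0.007, 0.004], "grip": 255},
    {"rot": [0.135, 0, 0], "xyz": [0.001, 0.0105, 0.006], "grip": 255},
    {"rot": [0.18, 0, 0], "xyz": [0.001, 0.014, 0.008], "grip": 255},
    {"rot": [0.22, 0, 0], "xyz": [0.001, 0.017, 0.01], "grip": 255},
    {"rot": [0.25, 0, 0], "xyz": [0.001, 0.019, 0.012], "grip": 255},
    {"rot": [0.26, 0, 0], "xyz": [0.001, 0.02, 0.0125], "grip": 255},
    {"rot": [0.26, 0, 0], "xyz": [0.001, 0.02, 0.0125], "grip": 255}
  ]
}}

```text
clock: 6.25
tool_pos: [0.5139, -0.0896, 0.1598]
eef_rot: [0.702, 0.7, -0.091, -0.091]
contact_force: [0.2, -0.7, -2.2]
opening: 0.447
finger_force: 35.0
```

```bash
python3 - <<'E'
from h import *
st(); 
a=r.snapshot("side")
x,y=225,150
im=cv2.resize(np.ascontiguousarray(a[y:y+75,x:x+100,::-1]),None,fx=8,fy=8,interpolation=cv2.INTER_CUBIC)
cv2.imwrite("pics/s3.png",im)
s=r.get_state();p=s["tool_pos"];M=R.from_quat(s["eef_rot"]).as_matrix(); t=np.linspace(0,2*np.pi,60)
c=np.array([proj("side",p+M@[.0075*np.cos(k),.0075*np.sin(k),.08]) for k in t]); print("pin pred",(c.min(0)-[x,y])*8,(c.max(0)-[x,y])*8)
th=.26; 
rel([.5132,-.0892,.1402],B@R.from_rotvec([th,0,0]).as_matrix())
E
```

```text
6.25 [ 0.5139 -0.0896  0.1598] err_rot [0.2589 0.0006 0.0022] F [ 0.213  -0.6966 -2.2448] M [-0.0432 -0.4664  0.0055] op 0.4469803569975847 34.99998142942786
pin pred [321.6903 439.4657] [355.7907 463.8766]
rot [ 0.0009 -0.0006 -0.002 ] xyz [0.0004 0.005  0.0192]
```

View pics/s3.png

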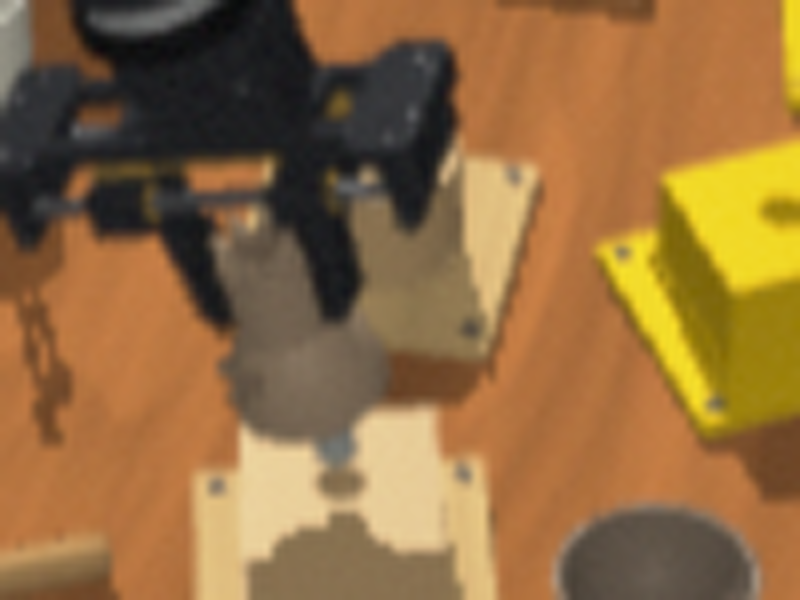

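The pot leans about 15°, with the pin end at (337,447) just above the bore at (342,482), as predicted. I'll lower its edge into the mouth.

Request:
{"fn": "carry_out", "kwargs": {
  "plan": [
    {"rot": [0, 0, 0], "xyz": [0.0004, 0.001, 0.004], "grip": 255},
    {"rot": [0, 0, 0], "xyz": [0.0004, 0.002, 0.008], "grip": 255},
    {"rot": [0, 0, 0], "xyz": [0.0004, 0.003, 0.0115], "grip": 255},
    {"rot": [0, 0, 0], "xyz": [0.0004, 0.004, 0.0145], "grip": 255},
    {"rot": [0, 0, 0], "xyz": [0.0004, 0.0045, 0.017], "grip": 255},
    {"rot": [0, 0, 0], "xyz": [0.0004, 0.005, 0.019], "grip": 255},
    {"rot": [0, 0, 0], "xyz": [0.0004, 0.005, 0.019], "grip": 255},
    {"rot": [0, 0, 0], "xyz": [0.0004, 0.005, 0.019], "grip": 255}
  ]
}}

```text
clock: 6.97
tool_pos: [0.5128, -0.0895, 0.1403]
eef_rot: [0.702, 0.7, -0.092, -0.092]
contact_force: [-0.7, -0.2, -1.8]
opening: 0.446
finger_force: 35.0
```

```bash
python3 - <<'E'
from h import *
st(); 
a=r.snapshot("side")
x,y=225,150
im=cv2.resize(np.ascontiguousarray(a[y:y+75,x:x+100,::-1]),None,fx=8,fy=8,interpolation=cv2.INTER_CUBIC)
cv2.imwrite("pics/s4.png",im)
E
```

```text
6.9667 [ 0.5128 -0.0895  0.1403] err_rot [ 0.2604 -0.0001  0.0021] F [-0.6874 -0.1728 -1.8397] M [-0.1852 -0.341   0.0446] op 0.44609613041303164 34.99780174344778
```

View pics/s4.png

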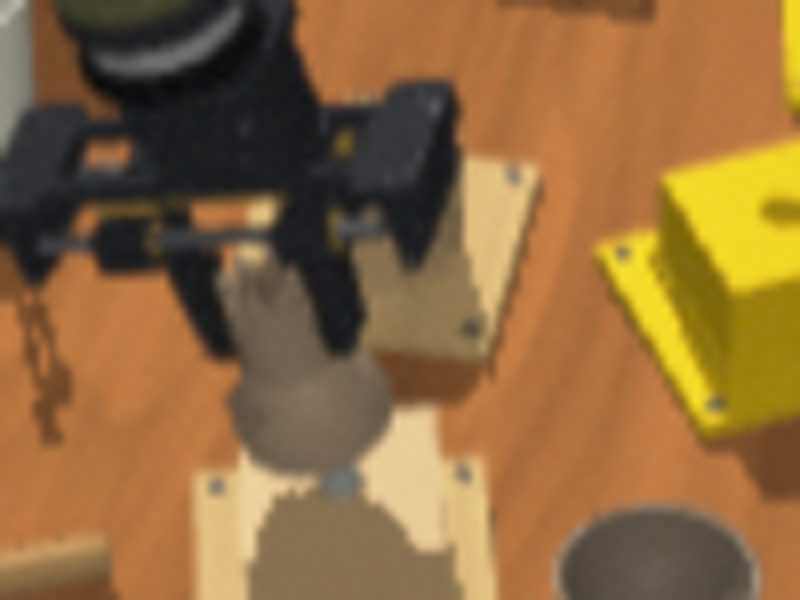

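```bash
python3 - <<'E'
from h import *
s=r.get_state(); th0=.26; M0=B@R.from_rotvec([th0,0,0]).as_matrix()
for k in np.arange(1,9)/8:
    th=th0*(1-k); E=np.array([.0065+.001*k,-.003-.001*k]); n=np.array([np.cos(th),-np.sin(th)]); u=np.array([-np.sin(th),-np.cos(th)])
    P=E-.0075*n-.08*u
    rel([.4934+P[0],-.0892,.064+P[1]],B@R.from_rotvec([th,0,0]).as_matrix(),P0=[.5132,-.0893,.1402],M0=M0)
E
```

```text
rot [-0.0325  0.      0.    ] xyz [ 0.0001 -0.0024  0.0003]
rot [-0.065  0.     0.   ] xyz [ 0.0001 -0.0049  0.0008]
rot [-0.0975  0.      0.    ] xyz [ 0.0001 -0.0073  0.0013]
rot [-0.13  0.    0.  ] xyz [ 0.0001 -0.0097  0.002 ]
rot [-0.1625  0.      0.    ] xyz [ 0.0001 -0.0121  0.0027]
rot [-0.195  0.     0.   ] xyz [ 0.0001 -0.0144  0.0035]
rot [-0.2275  0.      0.    ] xyz [ 0.0001 -0.0168  0.0043]
rot [-0.26  0.    0.  ] xyz [ 0.0001 -0.0191  0.0053]
```

The pin end, at (342,483), now covers the bore mouth with no contact force. I'll straighten about the lower edge.

Request:
{"fn": "carry_out", "kwargs": {
  "plan": [
    {"rot": [-0.0325, 0, 0], "xyz": [0, -0.0024, 0.0003], "grip": 255},
    {"rot": [-0.065, 0, 0], "xyz": [0, -0.0049, 0.0008], "grip": 255},
    {"rot": [-0.0975, 0, 0], "xyz": [0, -0.0073, 0.0013], "grip": 255},
    {"rot": [-0.13, 0, 0], "xyz": [0, -0.0097, 0.002], "grip": 255},
    {"rot": [-0.1625, 0, 0], "xyz": [0, -0.0121, 0.0027], "grip": 255},
    {"rot": [-0.195, 0, 0], "xyz": [0, -0.0144, 0.0035], "grip": 255},
    {"rot": [-0.2275, 0, 0], "xyz": [0, -0.0168, 0.0043], "grip": 255},
    {"rot": [-0.26, 0, 0], "xyz": [0, -0.0191, 0.0053], "grip": 255}
  ]
}}

```text
clock: 7.68
tool_pos: [0.4933, -0.0896, 0.1406]
eef_rot: [0.708, 0.706, 0.001, 0.001]
contact_force: [0.3, -1.3, -2.3]
opening: 0.446
finger_force: 35.0
```

Request:
{"fn": "carry_out", "kwargs": {
  "plan": [
    {"rot": [0, 0, 0], "xyz": [0, 0, 0], "grip": 255},
    {"rot": [0, 0, 0], "xyz": [0, 0, 0], "grip": 255}
  ]
}}

```text
clock: 7.85
tool_pos: [0.4932, -0.0897, 0.1406]
eef_rot: [0.708, 0.706, -0.001, 0.0]
contact_force: [-0.1, -0.8, -2.7]
opening: 0.444
finger_force: 35.0
```

```bash
python3 - <<'E'
from h import *
st(); rel([.4934,-.0892,.140])
E
```

```text
7.85 [ 0.4932 -0.0897  0.1406] err_rot [ 0.0004 -0.001   0.0022] F [-0.1084 -0.776  -2.6506] M [-0.3352 -0.1367 -0.0381] op 0.4436568389292319 35.00013917684555
rot [-0.0004  0.001  -0.0022] xyz [0.0005 0.0002 0.0006]
```

Request:
{"fn": "carry_out", "kwargs": {
  "plan": [
    {"rot": [0, 0, 0], "xyz": [0, 0, 0.001], "grip": 255},
    {"rot": [0, 0, 0], "xyz": [0, 0, 0.002], "grip": 255},
    {"rot": [0, 0, 0], "xyz": [0, 0, 0.003], "grip": 255},
    {"rot": [0, 0, 0], "xyz": [0, 0, 0.004], "grip": 255},
    {"rot": [0, 0, 0], "xyz": [0, 0, 0.004], "grip": 255},
    {"rot": [0, 0, 0], "xyz": [0, 0, 0.004], "grip": 255}
  ]
}}

```text
clock: 8.35
tool_pos: [0.4934, -0.0893, 0.136]
eef_rot: [0.708, 0.706, -0.0, -0.0]
contact_force: [0.9, -1.7, -4.0]
opening: 0.443
finger_force: 35.0
```

```bash
python3 - <<'E'
from h import *
st()
E
```

```text
8.35 [ 0.4934 -0.0893  0.136 ] err_rot [0.0001 0.     0.002 ] F [ 0.9458 -1.7085 -4.0405] M [-0.5355 -0.2974  0.0368] op 0.44328821641287164 35.00125514343381
```

The pin is about 8 mm into the bore with only small side forces. I'll go on down with a small nudge toward -y.

Request:
{"fn": "carry_out", "kwargs": {
  "plan": [
    {"rot": [0, 0, 0], "xyz": [-0.0004, 0, 0.002], "grip": 255},
    {"rot": [0, 0, 0], "xyz": [-0.0004, 0, 0.004], "grip": 255},
    {"rot": [0, 0, 0], "xyz": [-0.0004, 0, 0.006], "grip": 255},
    {"rot": [0, 0, 0], "xyz": [-0.0004, 0, 0.008], "grip": 255},
    {"rot": [0, 0, 0], "xyz": [-0.0004, 0, 0.01], "grip": 255},
    {"rot": [0, 0, 0], "xyz": [-0.0004, 0, 0.01], "grip": 255}
  ]
}}

```text
clock: 8.85
tool_pos: [0.4933, -0.0896, 0.1258]
eef_rot: [0.708, 0.706, -0.0, -0.0]
contact_force: [0.6, -1.9, -4.6]
opening: 0.444
finger_force: 35.0
```

```bash
python3 - <<'E'
from h import *
st()
E
```

```text
8.85 [ 0.4933 -0.0896  0.1258] err_rot [0.     0.     0.0019] F [ 0.6453 -1.9103 -4.6258] M [-0.5023 -0.3864 -0.0304] op 0.4441460040734777 35.00278579071164
```

Request:
{"fn": "carry_out", "kwargs": {
  "plan": [
    {"rot": [0, 0, 0], "xyz": [-0.0005, 0, 0.002], "grip": 255},
    {"rot": [0, 0, 0], "xyz": [-0.0005, 0, 0.004], "grip": 255},
    {"rot": [0, 0, 0], "xyz": [-0.0005, 0, 0.006], "grip": 255},
    {"rot": [0, 0, 0], "xyz": [-0.0005, 0, 0.008], "grip": 255},
    {"rot": [0, 0, 0], "xyz": [-0.0005, 0, 0.01], "grip": 255},
    {"rot": [0, 0, 0], "xyz": [-0.0005, 0, 0.012], "grip": 255},
    {"rot": [0, 0, 0], "xyz": [-0.0005, 0, 0.0135], "grip": 255},
    {"rot": [0, 0, 0], "xyz": [-0.0005, 0, 0.0135], "grip": 255}
  ]
}}

```text
clock: 9.52
tool_pos: [0.4933, -0.0901, 0.1124]
eef_rot: [0.708, 0.706, 0.0, -0.0]
contact_force: [1.4, -1.4, -3.5]
opening: 0.445
finger_force: 35.0
```

```bash
python3 - <<'E'
from h import *
st()
E
```

```text
9.5167 [ 0.4933 -0.0901  0.1124] err_rot [0.     0.     0.0019] F [ 1.4012 -1.4303 -3.4877] M [-0.4277 -0.4503  0.033 ] op 0.44548117730661213 35.00269727781415
```

About 4 mm is left. I'll go in small steps until the base touches.

Request:
{"fn": "carry_out", "kwargs": {
  "plan": [
    {"rot": [0, 0, 0], "xyz": [-0.0002, 0.0003, 0.001], "grip": 255},
    {"rot": [0, 0, 0], "xyz": [-0.0002, 0.0003, 0.002], "grip": 255},
    {"rot": [0, 0, 0], "xyz": [-0.0002, 0.0003, 0.003], "grip": 255},
    {"rot": [0, 0, 0], "xyz": [-0.0002, 0.0003, 0.0036], "grip": 255},
    {"rot": [0, 0, 0], "xyz": [-0.0002, 0.0003, 0.0036], "grip": 255}
  ]
}}

```text
clock: 9.93
tool_pos: [0.4934, -0.0903, 0.109]
eef_rot: [0.708, 0.706, -0.0, -0.0]
contact_force: [0.9, -0.7, -3.6]
opening: 0.444
finger_force: 35.0
```

Request:
{"fn": "carry_out", "kwargs": {
  "plan": [
    {"rot": [0, 0, 0], "xyz": [0, 0, 0.0004], "grip": 255},
    {"rot": [0, 0, 0], "xyz": [0, 0, 0.0008], "grip": 255},
    {"rot": [0, 0, 0], "xyz": [0, 0, 0.0008], "grip": 255}
  ]
}}

```text
clock: 10.18
tool_pos: [0.4934, -0.0904, 0.1082]
eef_rot: [0.708, 0.706, -0.0, -0.0]
contact_force: [0.3, 0.1, -1.0]
opening: 0.445
finger_force: 35.0
```

Request:
{"fn": "carry_out", "kwargs": {
  "plan": [
    {"rot": [0, 0, 0], "xyz": [0, 0, 0.0003], "grip": 255},
    {"rot": [0, 0, 0], "xyz": [0, 0, 0.0005], "grip": 255},
    {"rot": [0, 0, 0], "xyz": [0, 0, 0.0005], "grip": 255}
  ]
}}

```text
clock: 10.43
tool_pos: [0.4934, -0.0905, 0.1078]
eef_rot: [0.708, 0.706, -0.0, 0.0]
contact_force: [0.5, -2.3, -0.7]
opening: 0.444
finger_force: 35.0
```

```bash
python3 - <<'E'
from h import *
st(); 
a=r.snapshot("side")
x,y=225,150
im=cv2.resize(np.ascontiguousarray(a[y:y+75,x:x+100,::-1]),None,fx=8,fy=8,interpolation=cv2.INTER_CUBIC)
cv2.imwrite("pics/s5.png",im)
E
```

```text
10.4333 [ 0.4934 -0.0905  0.1078] err_rot [ 0.0001 -0.0003  0.0021] F [ 0.4522 -2.262  -0.7154] M [-0.3724 -0.0732 -0.0393] op 0.44379077409137163 34.99945051968098
```

View pics/s5.png

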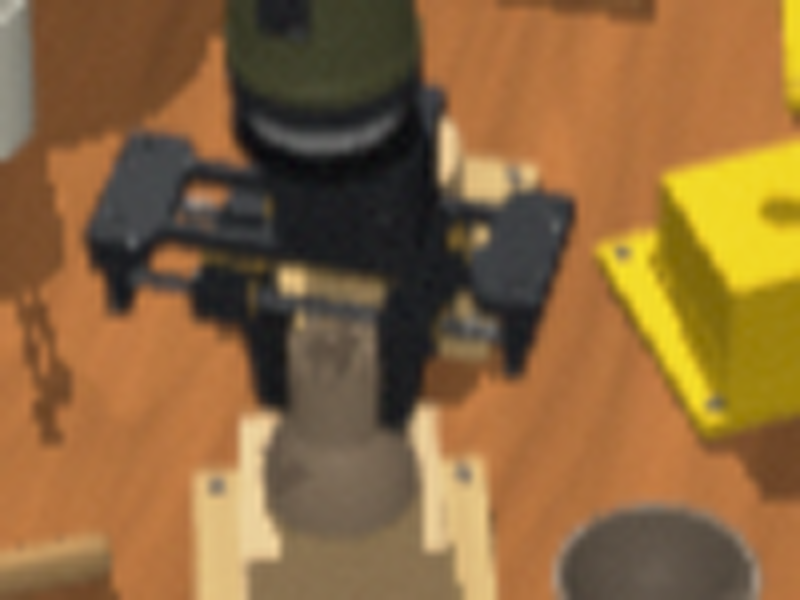

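The pot stands upright on the plinth, its base edge at (340,535). I'll press a bit further to be sure it's seated.

Request:
{"fn": "carry_out", "kwargs": {
  "plan": [
    {"rot": [0, 0, 0], "xyz": [0, 0, 0.0004], "grip": 255},
    {"rot": [0, 0, 0], "xyz": [0, 0, 0.0008], "grip": 255},
    {"rot": [0, 0, 0], "xyz": [0, 0, 0.0008], "grip": 255}
  ]
}}

```text
clock: 10.73
tool_pos: [0.4935, -0.0907, 0.1077]
eef_rot: [0.708, 0.706, -0.0, 0.001]
contact_force: [-2.2, -2.9, 6.9]
opening: 0.441
finger_force: 35.0
```

Request:
{"fn": "carry_out", "kwargs": {
  "plan": [
    {"rot": [0, 0, 0], "xyz": [0, 0, 0], "grip": 255},
    {"rot": [0, 0, 0], "xyz": [0, 0, 0], "grip": 255}
  ]
}}

```text
clock: 10.9
tool_pos: [0.4935, -0.0907, 0.1077]
eef_rot: [0.708, 0.706, -0.0, 0.001]
contact_force: [-0.6, -2.2, 6.8]
opening: 0.448
finger_force: 35.0
```

The base is seated: the push grew to 7 N with no further descent. Now I release gently.

Request:
{"fn": "carry_out", "kwargs": {
  "plan": [
    {"rot": [0, 0, 0], "xyz": [0, 0, -0.0005], "grip": 255},
    {"rot": [0, 0, 0], "xyz": [0, 0, -0.0005], "grip": 255}
  ],
  "squeeze": 8
}}

```text
clock: 11.07
tool_pos: [0.4936, -0.0905, 0.1077]
eef_rot: [0.708, 0.706, 0.0, 0.0]
contact_force: [0.4, -2.9, 1.2]
opening: 0.454
finger_force: 8.0
```

Request:
{"fn": "carry_out", "kwargs": {
  "plan": [
    {"rot": [0, 0, 0], "xyz": [0, 0, 0], "grip": 130},
    {"rot": [0, 0, 0], "xyz": [0, 0, 0], "grip": 90},
    {"rot": [0, 0, 0], "xyz": [0, 0, 0], "grip": 40},
    {"rot": [0, 0, 0], "xyz": [0, 0, 0], "grip": 0},
    {"rot": [0, 0, 0], "xyz": [0, 0, 0], "grip": 0},
    {"rot": [0, 0, 0], "xyz": [0, 0, 0], "grip": 0},
    {"rot": [0, 0, 0], "xyz": [0, 0, 0], "grip": 0},
    {"rot": [0, 0, 0], "xyz": [0, 0, 0], "grip": 0}
  ]
}}

```text
clock: 11.73
tool_pos: [0.4935, -0.0903, 0.1075]
eef_rot: [0.708, 0.706, 0.0, 0.0]
contact_force: [-1.3, -0.3, -0.7]
opening: 0.992
finger_force: 0.0
```

```bash
python3 - <<'E'
from h import *
st()
E
```

```text
11.7333 [ 0.4935 -0.0903  0.1075] err_rot [-0.      0.      0.0019] F [-1.3351 -0.2909 -0.7092] M [-0.0119 -0.1045 -0.0688] op 0.9918686927952682 0.0
```

Request:
{"fn": "carry_out", "kwargs": {
  "plan": [
    {"rot": [0, 0, 0], "xyz": [0, 0, -0.01], "grip": 0},
    {"rot": [0, 0, 0], "xyz": [0, 0, -0.03], "grip": 0},
    {"rot": [0, 0, 0], "xyz": [0, 0, -0.06], "grip": 0},
    {"rot": [0, 0, 0], "xyz": [0, 0, -0.09], "grip": 0},
    {"rot": [0, 0, 0], "xyz": [0, 0, -0.12], "grip": 0},
    {"rot": [0, 0, 0], "xyz": [0, 0, -0.15], "grip": 0},
    {"rot": [0, 0, 0], "xyz": [0, 0, -0.16], "grip": 0},
    {"rot": [0, 0, 0], "xyz": [0, 0, -0.16], "grip": 0}
  ]
}}

```text
clock: 12.4
tool_pos: [0.495, -0.0904, 0.2698]
eef_rot: [0.708, 0.706, 0.002, 0.002]
contact_force: [-0.7, -0.2, -0.8]
opening: 0.998
finger_force: 0.0
```

```bash
python3 - <<'E'
from h import *
st(); 
a=r.snapshot("side")
x,y=190,150
im=cv2.resize(np.ascontiguousarray(a[y:y+180,x:x+150,::-1]),None,fx=3.3,fy=3.3,interpolation=cv2.INTER_CUBIC)
cv2.imwrite("pics/s6.png",im)
E
```

```text
12.4 [ 0.495  -0.0904  0.2698] err_rot [-0.0055 -0.0008  0.0025] F [-0.692  -0.1849 -0.8292] M [-0.0176 -0.0922  0.0088] op 0.9982619163880823 0.0
```

View pics/s6.png

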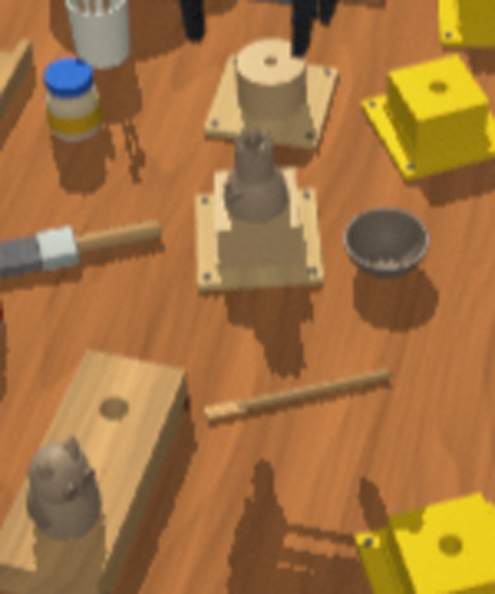

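The pot stands upright at (255,185) on the square plinth. The owl is untouched in the rack at (65,490), and the gripper is clear.

```bash
python3 -c "
from plant import r
print(r.finish_job())"
```

```text
the job is handed in; nothing more can be done
None
```

The crowned pot now stands upright and fully seated on the square plinth after being leaned in, straightened and lowered; the owl was left untouched in the rack, and the job is handed in at about 12.5 s of the 54 s allowed.

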